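# Pump up the airbrush tank

### The job

Pump up the blue airbrush air tank: with the fingertips push the black plunger knob all the way down from above and let it spring fully back up, again and again, until the red indicator pin beside it has risen fully out and its whole green band shows. Only push on the top of the knob: do not take hold of it by its rim, and do not touch the pin. Leave the mug, the jar and the tin where they stand, and finish with the knob up and the hand clear of everything.

Things in the scene. Friction and masses are not known exactly. Their poses are not given: they have to be found in the camera images.
- pump: Blue air tank (90 mm across, 220 mm long, along this frame's y, top at 105 mm) on a dark steel plate, 150 x 240 x 12 mm, screwed to the table. Origin: centre of the plate's underside, straight below the plunger. On top, along y: brass indicator collar (26 mm across, top at 122 mm) at y = +75 mm, pump barrel (48 mm, top at 135 mm) at 0, gauge (42 mm, top at 134 mm, not used) at -75 mm.
- knob_top (a point): Centre of the flat round top of the black plunger knob, 190 mm above the table when the knob is up; it moves with the knob. The flat top is 51 mm across, the knob 22 mm thick on a 14 mm steel rod.
- plunger (a joint): Plunger travel straight down, m: 0 fully up, 0.030 fully down (hard stop). A spring returns it; pushing takes 3 N at first, 8 to 12 N near the bottom. Each full stroke (to the bottom, then back to the top) raises the pin about 6 mm, during the push, by a ratchet; the first may differ by some mm. Strokes over 5 mm short, at the bottom or top, raise it less or not at all.
- knob_rim: Rubber ring round the plunger knob, 57 mm across and 14 mm high, its upper edge 5 mm below the knob's flat top; origin: centre of its underside. Not to be gripped or pushed.
- indicator (a joint): How far the indicator pin stands out, in m: 0 fully in, 0.040 fully out. Starts between 0 and 0.012, so 4 to 7 full strokes are needed. It stays where it is when the plunger returns; when it is fully out further strokes do nothing.
- pin: The indicator pin, 10 mm thick, upright in the brass collar, with a 13 mm red head; origin on its axis, 5 mm below the head's top, level with the collar's mouth when fully in. Red for 26 mm below the head, then a 10 mm green band, then bare steel; the band's lower end leaves the collar at 0.036 m of travel. Not to be touched.
- pin_top (a point): Centre of the top of the pin's red head, 5 mm above the collar's mouth (127 mm above the table) when fully in, 45 mm above it when fully out.
- mug: Bystander: red mug, 80 mm across, 95 mm high, with a handle; origin: centre of its underside.
- jar: Bystander: amber glass jar with a brass lid, 74 mm across, 130 mm high; origin: centre of its underside.
- tin: Bystander: steel tin, 76 mm across, 100 mm high; origin: centre of its underside. Mug, jar and tin stand on the table 0.13 to 0.25 m from the plunger, in any order, on the two ends and the far side of the tank.

How it is judged:
By the outcome, as a careful person would: the job done as asked, in the order asked, and still so for the second after the job is handed in, with the robot touching nothing.
It also fails if it takes over 51 s, if anything falls off the work surface, if the arm or the gripper's body presses on something with over 40 N, if the wrist force passes 120 N, or if a joint passes its speed limit or range.

### The arm

A 7-joint arm with a two-finger parallel gripper is mounted at the origin on the work surface. World frame = base frame: x ahead of the robot, y to its left, z up, the work surface at z = 0. Lengths are in m, angles in rad, forces in N, time in s.
With the tool pointing down it reaches from about 0.425 to 0.925 m from the base axis. Payload 6.8 kg.
Tool frame: the origin (TCP) lies at the very end of the fingers, on their centre line; the grasp point (between the pads) lies 19 mm behind it; z points along the fingers, y is the line along which they close (so a half turn about z gives the same grasp; the last joint's range is limited). The gripper opens to 85 mm and grips with 20 to 120 N. Pads are 22 mm wide; open, the fingers measure 114 mm over their backs; the gripper's body (76 mm by 85 mm) begins 54 mm behind the grasp point. The pads swing forward as they close: fully open they stand 13 mm farther back than shut.
Start: joints at [1.21, 0.477, 0.022, 1.555, -0.011, 1.109, -0.083], TCP at [0.169, -0.654, 0.231] pointing down, gripper open.
Joint ranges: [-2.96, 2.96], [-0.34, 2.1], [-1.41, 1.46], [0.24, 2.44], [-1.37, 4.51], [0.17, 1.92], [-2.96, 2.96]. Speed limits (rad/s): [2.39, 2.39, 3.14, 3.14, 3.14, 3.14, 3.14].

### API

Orientations are given as a rotation vector (axis times angle).
In Python, from bench import get_obs, viewer, r gives the robot as it stands. The module is installed in compiled form; this text tells all that it offers.
- The arm moves only by the tool play_rows, never from a script. Its argument "commands" is a list that holds one entry, the list of rows, each a list of 5 numbers: the gripper's target within -1 to 1 (shut at 1, half-way at 0, fully open at -1), then the shift along the tool's x, y, z scaled (see below), then the turn about the tool's z scaled (see below). A call has 1 to 12 rows; each row is the pose to reach, as a shift and turn from the pose commanded when the call began, along the tool's axes at that moment; what a row does not reach only later rows make up. The controller multiplies each number of a shift by 0.2 m and each number of a turn by pi/2 rad. A row lasts 1/12 s, in which the tool goes at most 41.7 mm and 7.16 degrees, less where a joint would pass 70% of its speed; a pose out of reach is approached as far as the arm can. A call with a number of a shift or a turn outside -1 to 1 is refused whole. A call with a gripper value outside its range is refused whole. The fingers move at their own pace and stop on an object; "grip_force" is the grip in N (left out, the last holds). Time passes only in rows, so rows that repeat a pose let the fingers close. It gives the time, the measured TCP pose, the force, the opening and the grip force at its end, in the units of the state.
- get_obs(): the state, without advancing time (a new reading comes with each control period).
- viewer.grab_frame(name): name is "side" or "top"; returns a dict with "pixels" (480x640x3 uint8, red, green, blue), "fovy" (degrees; the focal length in pixels is half the picture's height over the tangent of half this angle, whatever the lens; pixels are square), "cx", "cy" (the principal point, pixels), "world_to_cam" (4x4, takes a point from world to camera coordinates). Camera axes: x right, y up, looking along -z (the intrinsics and any distortion apply to the point x, -y, -z); pixel columns grow to the right and rows downward; lengths in m; the calibration is good to about 2 mm. A picture is of the moment at which its call begins. There is no depth.
- r.hand_in(): hands the job in; it is judged then, once.
Trained networks look in a picture, given as the dict that the camera call returned (one of the last four; its "shot" number tells which), for a name from the list of things; names that differ only in an ending like _2 or _b are one class to them, and where a whole thing is asked for, a point or a joint stands for the part that bears it (a point fixed in the world has none). Each returns a list of dicts, best first, with "score" (0 to 1); they miss things now and then, are a little off and sometimes report something else, mostly with a low value. They report only what shows in the picture. A call takes as long as a camera call.
- viewer.trace(picture, thing): "pixels" (480x640 bool, what is visible of it) and "rect" ([left, top, right, bottom] in pixels, round what is visible of it).
The state is a dict: "clock": time; "joints": joint angles; "qvel": joint speeds; "tau": joint torques, N m; "tcp_pos": TCP position; "orientation": TCP orientation; "contact_force": force on the tool from outside, world axes, zero at the start; "moment": the same for the moment, N m; "grip_width": finger opening in m; "gripper_force": force on a finger pad.
Only numpy, scipy, OpenCV 4.12 (cv2) and the standard library are available. Lean on these libraries where they do the work, as an engineer would, in place of code of your own. Each camera call takes 0.05 s, during which the arm holds its last target. There are 200 camera calls.

## Working session

There is one attempt and no reset: what is moved stays moved. The work goes in short steps, Python scripts to look and compute and a tool call to move; the robot and the scene stay as the last step left them, time stands still between calls to the robot, and variables do not carry over. Pictures are saved under pics/ and viewed, at most 10 in all, crops included, and the job is handed in when it is done.

Besides the shell and the picture viewer there is one more tool, called after ">>>" as a command line: name --argument value ..., lists and objects as JSON in quotes. play_rows: Moves the arm, as the interface text tells. Shifts and turns lie within -1 to 1; 1 stands for 0.2 m of shift or pi/2 rad of turn. Its arguments: {"type":"object","properties":{"commands":{"type":"array","items":{"type":"array","items":{"type":"array","items":{"type":"number","minimum":-1,"maximum":1}}}},"grip_force":{"type":"number"}},"required":["commands"]}

```bash
mkdir -p pics; cat > h.py <<'E'
import numpy as np, cv2
from bench import get_obs, viewer, r
from scipy.spatial.transform import Rotation as R
def grab(n,fn=None):
    f=viewer.grab_frame(n)
    if fn: cv2.imwrite('pics/'+fn,f['pixels'][:,:,::-1])
    return f
def ray(f,u,v):
    F=240/np.tan(np.radians(f['fovy'])/2)
    d=np.array([(u-f['cx'])/F,-(v-f['cy'])/F,-1]); M=np.array(f['world_to_cam'])
    return -M[:3,:3].T@M[:3,3], M[:3,:3].T@d
def onz(f,u,v,z):
    o,d=ray(f,u,v); return o+d*(z-o[2])/d[2]
def proj(f,p):
    F=240/np.tan(np.radians(f['fovy'])/2); c=(np.array(f['world_to_cam'])@np.r_[p,1])[:3]
    return f['cx']+F*c[0]/-c[2], f['cy']-F*c[1]/-c[2]
E
python3 - <<'E'
from h import *
o=get_obs(); print({k:np.round(v,3) for k,v in o.items()}); print(R.from_rotvec(o['orientation']).as_matrix().round(3))
for n in ('side','top'):
    f=grab(n,n+'0.png'); print(n,{k:np.round(v,3) for k,v in f.items() if k!='pixels'})
    for t,z in (('plunger',.18),('pin',.125),('pump',.1),('mug',.05),('jar',.07),('tin',.05)):
        for d in viewer.trace(f,t)[:1]:
            ys,xs=np.nonzero(d['pixels']); print(t,round(d['score'],2),np.round(d['rect']),xs.mean().round(1),ys.mean().round(1),onz(f,xs.mean(),ys.mean(),z).round(3))
E
```

```text
{'clock': np.float64(0.0), 'joints': array([ 1.21 ,  0.478,  0.022,  1.556, -0.011,  1.109, -0.083]), 'qvel': array([-0.   ,  0.001, -0.001,  0.   ,  0.   ,  0.002, -0.001]), 'tau': array([-0.0000e+00, -5.9646e+01,  1.6080e+00, -2.8120e+01,  1.2000e-02,
        9.0000e-03,  0.0000e+00]), 'tcp_pos': array([ 0.169, -0.653,  0.23 ]), 'orientation': array([-3.115e+00, -3.960e-01,  1.000e-03]), 'contact_force': array([-0.212,  0.057,  0.357]), 'moment': array([ 0.034,  0.023, -0.021]), 'gripper_force': np.float64(0.0), 'grip_width': np.float64(0.086)}
[[ 0.968  0.25  -0.001]
 [ 0.25  -0.968  0.002]
 [-0.    -0.002 -1.   ]]
side {'fovy': np.float64(54.176), 'cx': np.float64(321.288), 'cy': np.float64(243.099), 'world_to_cam': array([[-0.928, -0.371,  0.018,  0.613],
       [ 0.206, -0.473,  0.856, -0.227],
       [-0.309,  0.799,  0.516, -0.852],
       [ 0.   ,  0.   ,  0.   ,  1.   ]]), 'shot': np.int64(1)}
plunger 0.81 [366. 262. 400. 296.] 383.8 274.7 [0.486 0.167 0.18 ]
pin 0.54 [385. 321. 393. 334.] 386.5 326.6 [0.46  0.228 0.125]
pump 0.73 [336. 260. 424. 404.] 376.5 339.4 [0.472 0.235 0.1  ]
mug 0.76 [352. 386. 419. 480.] 383.9 431.1 [0.421 0.36  0.05 ]
jar 0.75 [344. 224. 379. 287.] 359.9 252.4 [ 0.59  -0.053  0.07 ]
tin 0.7 [269. 294. 309. 363.] 289.6 331.0 [0.634 0.221 0.05 ]
top {'fovy': np.float64(45.256), 'cx': np.float64(323.012), 'cy': np.float64(242.714), 'world_to_cam': array([[-0.04 , -0.999,  0.005,  0.102],
       [ 0.974, -0.038,  0.225, -0.636],
       [-0.225,  0.014,  0.974, -1.215],
       [ 0.   ,  0.   ,  0.   ,  1.   ]]), 'shot': np.int64(2)}
plunger 0.9 [271. 294. 300. 323.] 285.2 306.2 [0.487 0.159 0.18 ]
pump 0.94 [234. 268. 353. 366.] 289.2 316.0 [0.476 0.155 0.1  ]
mug 0.63 [164. 328. 221. 363.] 196.8 346.6 [0.422 0.361 0.05 ]
jar 0.81 [360. 245. 395. 287.] 379.2 265.1 [ 0.584 -0.046  0.07 ]
tin 0.87 [244. 225. 280. 268.] 260.7 248.7 [0.636 0.218 0.05 ]
```

```bash
python3 -c "
import cv2,numpy as np
a=cv2.imread('pics/side0.png');b=cv2.imread('pics/top0.png')
cv2.imwrite('pics/both.png',cv2.resize(np.vstack([a,b]),(400*1,600)))"
```

```text
(no output)
```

View pics/top0.png

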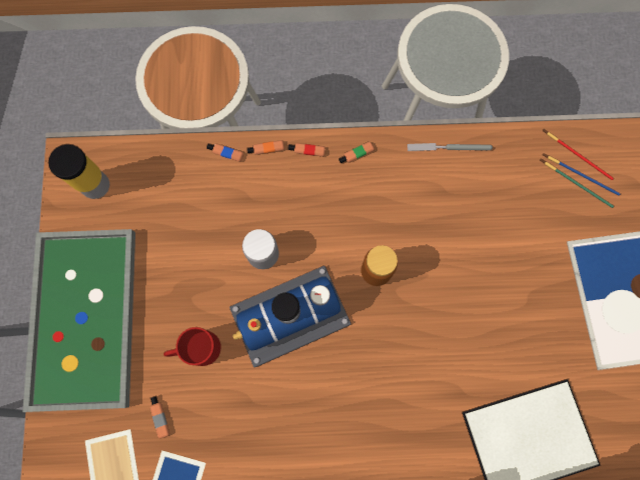

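View pics/side0.png

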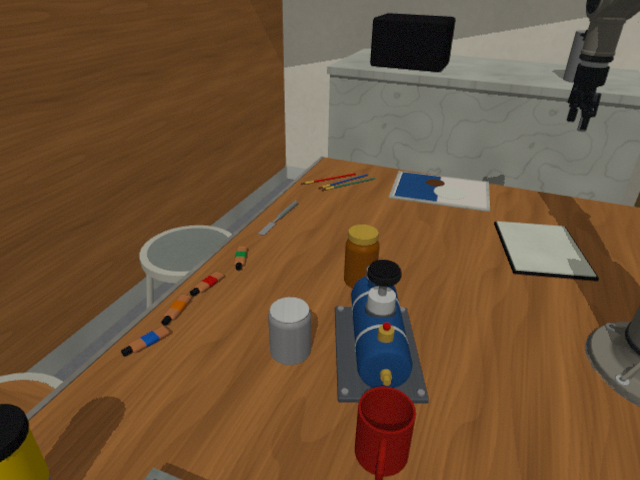

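The top view shows the knob at (285,306), the pin at (254,324), the gauge at (320,295), the mug at (197,347), the tin at (260,248) and the jar at (380,265). The side view agrees, with the knob at (384,272). The knob is near (0.487, 0.160). I'll shut the gripper and swing over.

>>> play_rows --commands '[[[1, 0.1, -0.1, -0.05, 0], [1, 0.2, -0.2, -0.1, 0], [1, 0.33, -0.33, -0.1, 0], [1, 0.46, -0.46, -0.1, 0], [1, 0.6, -0.6, -0.1, 0], [1, 0.73, -0.73, -0.1, 0], [1, 0.86, -0.86, -0.1, 0], [1, 1, -1, -0.1, 0], [1, 1, -1, -0.1, 0]]]' --grip_force 40

```text
clock: 1.45
tcp_pos: [0.3175, -0.4029, 0.2517]
orientation: [-3.112, -0.412, -0.004]
contact_force: [0.8, 0.7, -0.8]
grip_width: 0.0003
gripper_force: 0.0
```

>>> play_rows --commands '[[[1, 0.1, -0.1, 0, 0], [1, 0.2, -0.2, 0, 0], [1, 0.33, -0.33, 0, 0], [1, 0.46, -0.46, 0, 0], [1, 0.6, -0.6, 0, 0], [1, 0.73, -0.73, 0, 0], [1, 0.86, -0.86, 0, 0], [1, 1, -1, 0, 0], [1, 1, -1, 0, 0]]]'

```text
clock: 2.2
tcp_pos: [0.4601, -0.1586, 0.2521]
orientation: [-3.112, -0.412, -0.006]
contact_force: [0.6, 1.3, -0.7]
grip_width: -0.0001
gripper_force: 0.0
```

>>> play_rows --commands '[[[1, 0.08, -0.15, 0, 0], [1, 0.16, -0.3, 0, 0], [1, 0.24, -0.45, 0, 0], [1, 0.32, -0.6, 0, 0], [1, 0.4, -0.73, 0, 0], [1, 0.48, -0.86, 0, 0], [1, 0.55, -1, 0, 0], [1, 0.55, -1, 0, 0]]]'

```text
clock: 2.87
tcp_pos: [0.5135, 0.0618, 0.2519]
orientation: [-3.111, -0.409, -0.004]
contact_force: [0.2, 0.7, 0.0]
grip_width: -0.0002
gripper_force: 0.0
```

```bash
python3 - <<'E'
from h import *
o=get_obs(); print(o['clock'],o['tcp_pos'].round(4),o['contact_force'].round(2),o['grip_width'],o['joints'].round(2)); M=R.from_rotvec(o['orientation']).as_matrix(); print(M.round(3))
S={}
for n in ('side','top'):
    f=grab(n,n+'1.png')
    for t in ('knob_top','plunger','knob_rim','pin','pin_top'):
        for d in viewer.trace(f,t)[:1]: print(n,t,round(d['score'],2),np.round(d['rect'],1))
    # dark-pixel knob: fit model silhouette top disc + rim
    print(n,[np.round(proj(f,(0.487,0.160,z)),1) for z in (.19,.168)])
    d=viewer.trace(f,'plunger')
    if d:
        S[n]=(f,d[0]['pixels'])
# fit x,y: silhouette hull of knob (r .0255 top z .19, r .0285 z .171-.185) against mask bbox
from scipy.optimize import least_squares
a=np.linspace(0,2*np.pi,60)
def box(f,x,y):
    P=[proj(f,(x+rr*np.cos(t),y+rr*np.sin(t),z)) for rr,z in((.0255,.19),(.0285,.185),(.0285,.171)) for t in a]
    P=np.array(P); return np.r_[P.min(0),P.max(0)]
for n,(f,m) in S.items():
    ys,xs=np.nonzero(m); b=np.array([xs.min(),ys.min(),xs.max()+1,ys.max()+1])
    idx=[0,1,2] if n=='side' else [0,1,2,3]
    s=least_squares(lambda p:(box(f,*p)-b)[idx],[.487,.16],x_scale=.01); print(n,s.x.round(4),s.fun.round(1))
E
```

```text
2.8667 [0.5135 0.0618 0.2519] [0.25 0.71 0.01] -0.0001584888770606213 [ 0.18  0.23 -0.48  1.88  0.12  1.05 -1.66]
[[ 0.966  0.258  0.002]
 [ 0.258 -0.966  0.004]
 [ 0.003 -0.003 -1.   ]]
side knob_top 0.88 [369.  260.5 401.8 294.8]
side plunger 0.97 [367.6 262.2 400.9 298.1]
side knob_rim 0.81 [366.5 270.1 401.6 288.4]
side [array([384.6, 267.2]), array([383.4, 278.1])]
top knob_top 0.61 [274.  292.4 300.9 321.7]
top plunger 0.93 [273.7 291.1 297.9 321.5]
top knob_rim 0.57 [274.5 292.6 296.4 321.4]
top [array([284.3, 305.9]), array([285. , 307.2])]
side [0.4854 0.1633] [-0.1 -0.   0.1]
top [0.4871 0.1572] [-0.5 -0.2  0.5  0.2]
```

>>> play_rows --commands '[[[1, 0, -0.13, 0, 0], [1, 0, -0.26, 0, 0], [1, 0, -0.39, 0, 0], [1, 0, -0.5, 0, 0], [1, 0, -0.5, 0.05, 0], [1, 0, -0.5, 0.1, 0], [1, 0, -0.5, 0.15, 0], [1, 0, -0.5, 0.2, 0], [1, 0, -0.5, 0.2, 0]]]'

```text
clock: 4.32
tcp_pos: [0.4865, 0.1498, 0.2086]
orientation: [3.116, 0.393, -0.007]
contact_force: [-1.0, -0.2, -0.6]
grip_width: 0.0
gripper_force: 0.0
```

```bash
python3 - <<'E'
from h import *
o=get_obs(); print(o['clock'],o['tcp_pos'].round(4),o['contact_force'].round(2))
C=[]
for n in ('side','top'):
    f=grab(n); print(n,[np.round(proj(f,p),1) for p in (o['tcp_pos'],(.4865,.16,.19))])
    u,v=np.round(proj(f,(.4865,.16,.19))).astype(int)
    C.append(cv2.resize(f['pixels'][v-65:v+75,u-70:u+70,::-1],(400,400),interpolation=cv2.INTER_CUBIC))
cv2.imwrite('pics/c2.png',np.hstack(C))
E
```

```text
4.3167 [0.4865 0.1498 0.2086] [-1.02 -0.23 -0.62]
side [array([387.5, 254.8]), array([384.9, 267.3])]
top [array([289. , 304.8]), array([284.3, 306.1])]
```

View pics/c2.png

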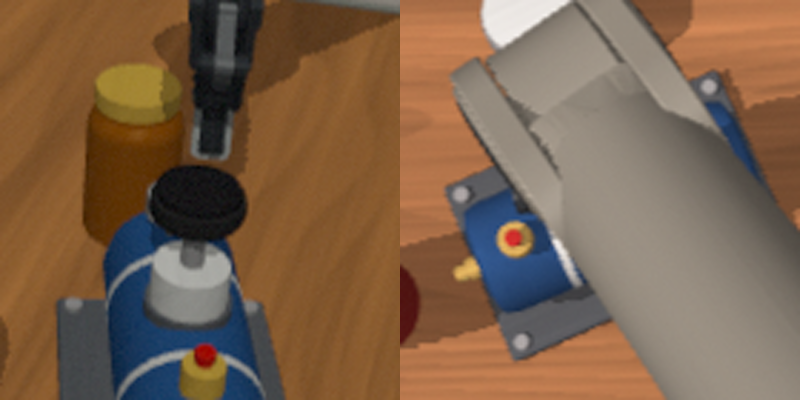

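>>> play_rows --commands '[[[1, 0.013, -0.05, 0, 0], [1, 0.013, -0.05, 0, 0], [1, 0.013, -0.05, 0.05, 0], [1, 0.013, -0.05, 0.1, 0], [1, 0.013, -0.05, 0.15, 0], [1, 0.013, -0.05, 0.2, 0], [1, 0.013, -0.05, 0.24, 0], [1, 0.013, -0.05, 0.25, 0], [1, 0.013, -0.05, 0.25, 0], [1, 0.013, -0.05, 0.25, 0]]]'

```text
clock: 5.25
tcp_pos: [0.488, 0.1624, 0.1612]
orientation: [-3.116, -0.396, -0.001]
contact_force: [-0.6, 0.3, 8.4]
grip_width: -0.0
gripper_force: 3.9
```

```bash
python3 - <<'E'
from h import *
o=get_obs(); print(o['clock'],o['tcp_pos'].round(4),o['contact_force'].round(2),o['moment'].round(2))
f=grab('side');u,v=np.round(proj(f,(.4865,.16,.17))).astype(int)
cv2.imwrite('pics/c3.png',cv2.resize(f['pixels'][v-65:v+75,u-70:u+70,::-1],(500,500),interpolation=cv2.INTER_CUBIC))
E
```

```text
5.25 [0.488  0.1624 0.1612] [-0.65  0.29  8.39] [ 0.06  0.21 -0.02]
```

View pics/c3.png

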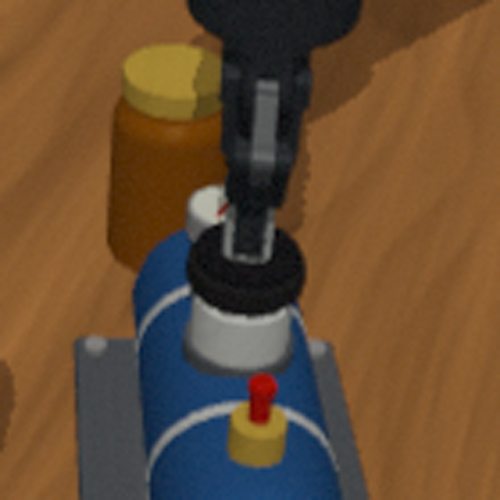

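The fingertips are centred on the knob, which is almost down, and the pin is rising at about (262,385) in the crop. I'll press the last few mm, then run full strokes.

>>> play_rows --commands '[[[1, 0, 0, 0.01, 0], [1, 0, 0, 0.02, 0], [1, 0, 0, 0.02, 0]]]'

```text
clock: 5.55
tcp_pos: [0.4881, 0.1625, 0.1598]
orientation: [3.116, 0.396, 0.002]
contact_force: [-9.8, -4.1, 32.2]
grip_width: 0.0001
gripper_force: 15.9
```

>>> play_rows --commands '[[[1, 0, 0, -0.08, 0], [1, 0, 0, -0.16, 0], [1, 0, 0, -0.22, 0], [1, 0, 0, -0.22, 0], [1, 0, 0, -0.22, 0], [1, 0, 0, -0.16, 0], [1, 0, 0, -0.1, 0], [1, 0, 0, -0.05, 0], [1, 0, 0, 0, 0], [1, 0, 0, 0, 0], [1, 0, 0, 0, 0]]]'

```text
clock: 6.47
tcp_pos: [0.4885, 0.1624, 0.1597]
orientation: [3.115, 0.395, 0.003]
contact_force: [-9.8, -5.3, 40.5]
grip_width: -0.0
gripper_force: 20.2
```

```bash
cat > s.py <<'E'
from h import *
import sys
o=get_obs(); print(o['clock'],o['tcp_pos'].round(4),o['contact_force'].round(2))
f=grab('side');u,v=np.round(proj(f,(.46,.23,.15))).astype(int)
c=f['pixels'][v-40:v+40,u-40:u+40]
h=cv2.cvtColor(c,cv2.COLOR_RGB2HSV)
red=((h[...,0]<6)|(h[...,0]>174))&(h[...,1]>190)&(h[...,2]>100); gr=(h[...,0]>40)&(h[...,0]<85)&(h[...,1]>100)
for m in (red,gr):
    ys,xs=np.nonzero(m); print(len(ys), (ys.min()+v-40,ys.max()+v-40) if len(ys) else '')
if len(sys.argv)>1: cv2.imwrite('pics/'+sys.argv[1],cv2.resize(f['pixels'][v-90:v+50,u-70:u+70,::-1],(500,500),interpolation=cv2.INTER_CUBIC))
a=proj(f,(.459,.229,.127)); b=proj(f,(.459,.229,.167)); print(np.round(a),np.round(b))
E
python3 s.py
```

```text
6.4667 [0.4885 0.1624 0.1597] [-9.79 -5.27 40.46]
89 (np.int64(314), np.int64(329))
1 (np.int64(286), np.int64(286))
[387. 326.] [389. 307.]
```

>>> play_rows --commands '[[[1, 0, 0, -0.08, 0], [1, 0, 0, -0.16, 0], [1, 0, 0, -0.22, 0], [1, 0, 0, -0.22, 0], [1, 0, 0, -0.22, 0], [1, 0, 0, -0.16, 0], [1, 0, 0, -0.1, 0], [1, 0, 0, -0.05, 0], [1, 0, 0, -0.01, 0], [1, 0, 0, -0.01, 0], [1, 0, 0, -0.01, 0]]]'

```text
clock: 7.43
tcp_pos: [0.4881, 0.1623, 0.1599]
orientation: [3.116, 0.396, 0.001]
contact_force: [-4.1, -3.9, 24.9]
grip_width: 0.0001
gripper_force: 12.2
```

```bash
python3 s.py c4.png
```

```text
7.4333 [0.4881 0.1623 0.1599] [-4.06 -3.91 24.86]
102 (np.int64(307), np.int64(325))
22 (np.int64(289), np.int64(330))
[387. 326.] [389. 307.]
```

View pics/c4.png

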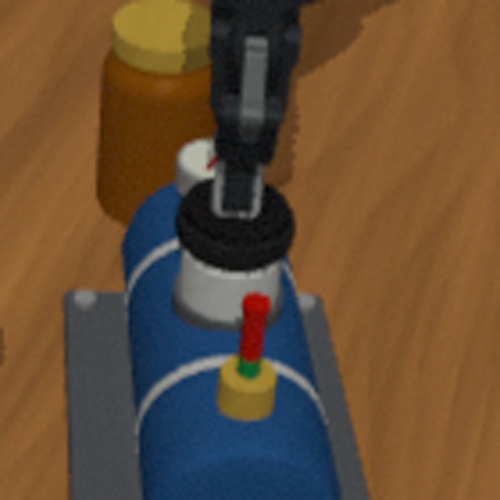

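The pin is well out at (255,300) in the crop and the green band is starting to show at (248,368). I'll do more strokes.

>>> play_rows --commands '[[[1, 0, 0, -0.08, 0], [1, 0, 0, -0.16, 0], [1, 0, 0, -0.22, 0], [1, 0, 0, -0.22, 0], [1, 0, 0, -0.22, 0], [1, 0, 0, -0.16, 0], [1, 0, 0, -0.1, 0], [1, 0, 0, -0.05, 0], [1, 0, 0, 0, 0], [1, 0, 0, 0, 0], [1, 0, 0, 0, 0]]]'

```text
clock: 8.4
tcp_pos: [0.4881, 0.1623, 0.1599]
orientation: [3.116, 0.396, 0.001]
contact_force: [-4.2, -2.4, 22.3]
grip_width: -0.0
gripper_force: 11.6
```

>>> play_rows --commands '[[[1, 0, 0, -0.08, 0], [1, 0, 0, -0.16, 0], [1, 0, 0, -0.22, 0], [1, 0, 0, -0.22, 0], [1, 0, 0, -0.22, 0], [1, 0, 0, -0.16, 0], [1, 0, 0, -0.1, 0], [1, 0, 0, -0.05, 0], [1, 0, 0, 0, 0], [1, 0, 0, 0, 0], [1, 0, 0, 0, 0]]]'

```text
clock: 9.32
tcp_pos: [0.488, 0.1623, 0.1599]
orientation: [3.116, 0.396, 0.001]
contact_force: [-4.8, -3.0, 23.9]
grip_width: 0.0002
gripper_force: 11.5
```

>>> play_rows --commands '[[[1, 0, 0, -0.08, 0], [1, 0, 0, -0.16, 0], [1, 0, 0, -0.22, 0], [1, 0, 0, -0.22, 0], [1, 0, 0, -0.22, 0], [1, 0, 0, -0.16, 0], [1, 0, 0, -0.1, 0], [1, 0, 0, -0.05, 0], [1, 0, 0, 0, 0], [1, 0, 0, 0, 0], [1, 0, 0, 0, 0]]]'

```text
clock: 10.23
tcp_pos: [0.4881, 0.1623, 0.1599]
orientation: [3.116, 0.396, 0.001]
contact_force: [-4.2, -3.0, 23.2]
grip_width: -0.0005
gripper_force: 11.6
```

```bash
python3 s.py c5.png
```

```text
10.2333 [0.4881 0.1623 0.1599] [-4.19 -3.01 23.15]
100 (np.int64(305), np.int64(322))
28 (np.int64(289), np.int64(328))
[387. 326.] [389. 307.]
```

View pics/c5.png

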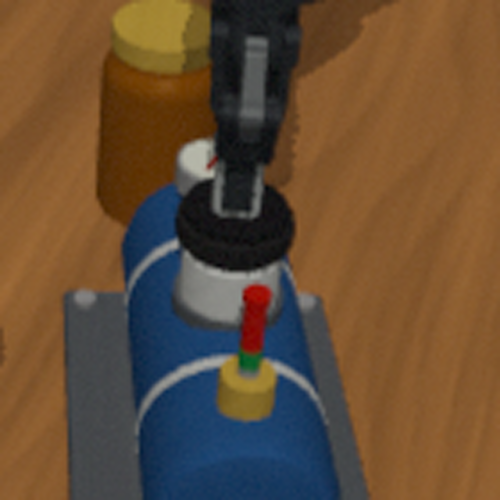

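The whole green band now shows at (250,360), with steel under it at (248,374). I'll do one more stroke to make sure, then retreat.

>>> play_rows --commands '[[[1, 0, 0, -0.08, 0], [1, 0, 0, -0.16, 0], [1, 0, 0, -0.24, 0], [1, 0, 0, -0.24, 0], [1, 0, 0, -0.24, 0], [1, 0, 0, -0.16, 0], [1, 0, 0, -0.1, 0], [1, 0, 0, -0.05, 0], [1, 0, 0, 0, 0], [1, 0, 0, 0, 0], [1, 0, 0, 0, 0]]]'

```text
clock: 11.2
tcp_pos: [0.4878, 0.1622, 0.1599]
orientation: [3.116, 0.396, -0.0]
contact_force: [-4.8, -3.1, 21.5]
grip_width: 0.0001
gripper_force: 10.9
```

>>> play_rows --commands '[[[1, 0, 0, -0.08, 0], [1, 0, 0, -0.16, 0], [1, 0, 0, -0.25, 0], [1, 0, 0, -0.35, 0], [1, 0, 0, -0.45, 0], [1, 0, 0, -0.55, 0], [1, 0, 0, -0.6, 0], [1, 0, 0, -0.6, 0], [1, 0, 0, -0.6, 0], [1, 0, 0, -0.6, 0]]]'

```text
clock: 12.03
tcp_pos: [0.4867, 0.1615, 0.2773]
orientation: [3.116, 0.396, -0.005]
contact_force: [-0.4, -0.1, 0.2]
grip_width: 0.0001
gripper_force: 0.0
```

```bash
python3 s.py c6.png
```

```text
12.0333 [0.4867 0.1615 0.2773] [-0.41 -0.14  0.22]
100 (np.int64(305), np.int64(322))
28 (np.int64(323), np.int64(328))
[387. 326.] [389. 307.]
```

View pics/c6.png

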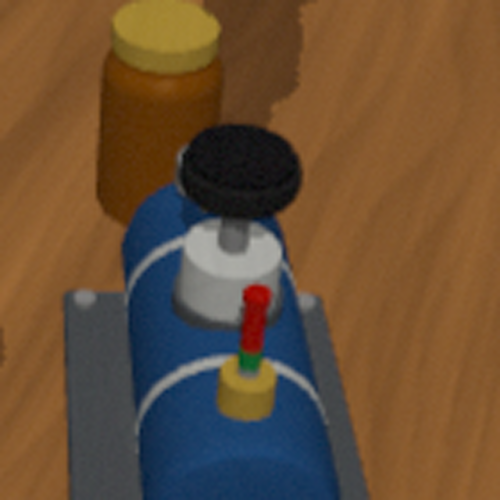

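The knob is fully up, the pin didn't move on the last stroke so it is fully out, its green band shows complete at (250,360), and the hand is clear.

```bash
python3 -c "
from bench import r
print(r.hand_in())"
```

```text
the job is handed in; nothing more can be done
None
```

The tank is pumped up and handed in at about 12 s: the pin is fully out with its whole green band showing, the knob is back up and the hand is clear; one early stroke pressed the bottom stop with about 40 N, so I eased the later ones to under 25 N.

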